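Screw the filler plug home in the milk steamer

ROBOT

A 6-joint arm with a two-finger parallel gripper is mounted at the origin on a cart in front of the work surface, level with it; the furniture and walls round the work are solid. World frame = base frame: x ahead of the robot, y to its left, z up, the work surface at z = 0. Lengths are in mm, angles in rad, forces in N, time in s.
With the tool pointing down it reaches from about 350 to 875 mm from the base axis. Payload 4.2 kg.
Tool frame: the origin (TCP) lies between the finger pads; the fingertips stand 25 mm ahead of it and the grasp point (between the pads) lies 6 mm ahead of it; z points along the fingers, y is the line along which they close (so a half turn about z gives the same grasp; the last joint's range is limited). The gripper opens to 85 mm and grips with 20 to 120 N. Pads are 22 mm wide; open, the fingers measure 114 mm over their backs; the gripper's body (76 mm by 85 mm) begins 54 mm behind the grasp point. The pads swing forward as they close: fully open they stand 13 mm farther back than shut.
Start: joints at [1.56, 0.385, 0.008, 0, -1.194, -0.259], TCP at [166.555, 602.378, 256.312] pointing down, gripper open.
Joint ranges: [-3.14, 3.14], [-1.21, 2.06], [-1.07, 1.41], [-3.16, 2.05], [-2.99, -0.16], [-3.1, 3.1]. Speed limits (rad/s): [2.79, 2.79, 3.14, 3.14, 3.14, 3.14].

INTERFACE

Orientations are given as a unit quaternion [x, y, z, w].
In Python, from bench import read_state, imaging, workorder, nets gives the robot as it stands.
- The arm moves only by the tool apply_moves, never from a script. Its argument "rows" is a list of rows, each an object with "hand": the opening, from -1 (shut) to 1 (fully open); "delta_pos": the shift along the tool's x, y, z in mm, a list of three; "yaw": the turn about the tool's z in rad. A call has 1 to 12 rows; each row is the pose to reach, as a shift and turn from the pose commanded when the call began, along the tool's axes at that moment; what a row does not reach only later rows make up. A row lasts 1/12 s, in which the tool goes at most 41.7 mm and 7.16 degrees, less where a joint would pass 70% of its speed; a pose out of reach is approached as far as the arm can. A call with a gripper value outside its range is refused whole. The fingers move at their own pace and stop on an object; the grip force is fixed at half the most. Time passes only in rows, so rows that repeat a pose let the fingers close. It gives the time, the measured TCP pose, the force, the opening and the grip force at its end, in the units of the state.
- read_state(): the state, without advancing time (a new reading comes with each control period).
- imaging.get_image(name): name is "scene" or "top"; returns a dict with "pixels" (420x560x3 uint8, red, green, blue), "fx", "fy", "cx", "cy" (pixels), "xyz" and "rotation" of the camera in the world. Camera axes: x right, y down, z forward; pixel columns grow to the right and rows downward; lengths in mm; the calibration is good to about 2 mm. A picture is of the moment at which its call begins. There is no depth.
- workorder.job_done(): hands the job in; it is judged then, once.
Trained networks look in the newest picture that a camera, given by its name, has taken for a name from the list of things; names that differ only in an ending like _2 or _b are one class to them, and where a whole thing is asked for, a point or a joint stands for the part that bears it (a point fixed in the world has none). Each returns a list of dicts, best first, with "score" (0 to 1); they miss things now and then, are a little off and sometimes report something else, mostly with a low value. They report only what shows in the picture. A call takes as long as a camera call. They do not tell look-alikes from the thing itself.
- nets.find_in(camera, query): "location" ([row, column] in pixels, amid what is visible of it).
- nets.pinpoint(camera, query): "location" ([row, column] in pixels: a listed point, or the origin of a listed thing).
The state is a dict: "clock": time; "joints": joint angles; "joint_vel": joint speeds; "joint_efforts": joint torques, N m; "position": TCP position; "ee_rot": TCP orientation; "contact_force": force on the tool from outside, world axes, zero at the start; "wrist_torque": the same for the moment, N m; "gripper_width": finger opening in mm; "grasp_force": force on a finger pad.
Only numpy, scipy, OpenCV 4.12 (cv2) and the standard library are available. Lean on these libraries where they do the work, as an engineer would, in place of code of your own. Each camera call takes 0.05 s, during which the arm holds its last target. There are 200 camera calls.

TASK

The filler plug of the little milk steamer has only been dropped into its neck and stands on top of the thread. Without lifting it out or forcing it, turn it gently backward (counter-clockwise from above) until you feel it drop off the thread start, then screw it forward (clockwise) until it stops, fully home on its seal, and let go. Leave the mug, the sugar pot and the two capsules alone.

Things in the scene. Friction and masses are not known exactly. Their poses are not given: they have to be found in the camera images.
- steamer: milk steamer, a low steel box 200 x 160 x 85 mm (x, y, z) with a black base, fixed to the worktop; origin under its centre, front with gauge and black dial to its -x. A brass neck of 64 mm outer diameter stands on top, 35 mm high. A thin steam pipe sticks out 35 mm at its -y side.
- neck_rim (a point): centre of the neck's brass rim, 120 mm above the worktop, at x = -20 mm, y = 0 of the steamer; z up along the neck's axis. A sprung black rubber seal ring stands 3.8 mm proud of the rim and can be squeezed 3.5 mm (4 N at first, 13 N fully). More than 55 N of contact in all between plug and neck (a turning moment of about 0.7 N m) harms the thread.
- thread_top (a point): centre of the neck, level with the flat top of its inner thread, 6 mm below the rim. Three thread bands, one each 120 deg: at its counter-clockwise end each has a drop-in gap 21 deg wide, at its clockwise end a solid stop. The thread's angle to the steamer is hidden and differs each time (the point's own yaw is the steamer's and tells nothing of it).
- plug: loose filler plug, 0.25 kg: brass shank 36 mm across reaching 29 mm down, 1.5 mm clear all round in the thread; black flange 66 mm across, 6 mm thick; on it a bar handle 54 mm long (plug x), 20 mm thick (plug y), top 39 mm above the origin, red mark near its +x end. Origin: centre of the flange's underside, z up; 14 mm above neck_rim at the start, about 1 mm when home.
- plug_grip (a point): middle of the bar handle, 25 mm above the plug's origin, on its axis; axes as the plug. From the drop the plug screws forward 80 to 91 deg, sinking 3 mm per rad once the thread bites, against seal and friction (up to about 0.3 N m), to a hard stop (0.5 N m within 0.05 rad), and stays. Forward while still on top, it jams on the same stop.
- plug_lugs (a point): on the plug's axis, level with its three round thread lugs (5 mm across), 17.5 mm below the origin. They stand on thread_top at first; 15 to 80 deg of backward turn (hidden) brings them to a gap, where the plug can sink 10 mm until the flange rests on the seal, 3.8 mm above the rim. The gap leaves 8 deg of play: farther back the lugs meet the next stop.
- mug: green and grey mug, 82 mm wide, 119 mm with its handle, 100 mm high; origin under its centre; a bystander
- sugar_pot: purple pot with wooden lid, 70 mm wide, 90 mm high; origin under its centre; a bystander
- gold_capsule: gold coffee capsule, 56 mm wide, 30 mm high; origin under its centre; a bystander
- green_capsule: green coffee capsule, 56 mm wide, 30 mm high; origin under its centre; a bystander
Not all that is in view belongs to the job. There is more than one size of the plug; the job needs the largest.

How it is judged (in metres and radians):
On the way:
1. the plug has dropped off the thread start into the neck (origin less than 7 mm above the rim) (z of plug in the frame of neck_rim below 0.007 m and horizontal distance between plug and neck_rim below 0.004 m), for 0.2 s.
At the end, for the whole second after the job is handed in: The plug is screwed home: its flange no more than 2.2 mm above the neck's rim, centred within 3 mm, upright within 0.05 rad, at rest and let go; the mug, the sugar pot and both capsules stand upright within 20 mm of where they were (z of plug in the frame of neck_rim below 0.0022 m and horizontal distance between plug and neck_rim below 0.003 m and angle between plug's own z axis and vertical below 0.05 rad and linear speed of plug below 0.01 m/s and contact force between plug and the fingers below 0.1 N and angle between each of mug, sugar_pot, gold_capsule, green_capsule's own z axis and vertical below 0.2 rad and distance of each of mug, sugar_pot, gold_capsule, green_capsule from where it was at the start of the episode below 0.02 m); the robot touches nothing.
It fails at once if the plug is lifted out of the neck (more than 24 mm above the rim) (z of plug in the frame of neck_rim above 0.024 m).
It fails at once if the plug is forced: more than 55 N between plug and steamer (contact force between plug and steamer above 55 N).
It fails at once if the mug, the sugar pot or a capsule is pushed more than 20 mm (distance of any of mug, sugar_pot, gold_capsule, green_capsule from where it was at the start of the episode above 0.02 m).
It also fails if it takes over 67 s, if anything falls off the work surface, if the arm or the gripper's body presses on something with over 40 N, if the wrist force passes 120 N, or if a joint passes its speed limit or range.

## Working session

There is one attempt and no reset: what is moved stays moved. The work goes in short steps, Python scripts to look and compute and a tool call to move; the robot and the scene stay as the last step left them, time stands still between calls to the robot, and variables do not carry over. Pictures are saved under pics/ and viewed, at most 10 in all, crops included, and the job is handed in when it is done.

Besides the shell and the picture viewer there is one more tool, called after ">>>" as name(argument=value, ...) on one line, values as JSON. apply_moves: Moves the arm, as the interface text tells. Its arguments: {"type":"object","properties":{"rows":{"type":"array"}},"required":["rows"]}

```bash
mkdir -p pics
cat > h.py <<'E'
import numpy as np, cv2
from bench import read_state, imaging, workorder, nets
def ray(im,rc):
    d=np.array([(rc[1]-im['cx'])/im['fx'],(rc[0]-im['cy'])/im['fy'],1.]);R=np.array(im['rotation'])
    if R.shape!=(3,3):
        from scipy.spatial.transform import Rotation as Q; R=Q.from_quat(R).as_matrix()
    d=R@d; return np.array(im['xyz'],float),d/np.linalg.norm(d)
def tri(r1,r2):
    (a,u),(b,v)=r1,r2
    s=np.linalg.lstsq(np.c_[u,-v],b-a,rcond=None)[0]
    p,q=a+s[0]*u,b+s[1]*v
    return (p+q)/2,np.linalg.norm(p-q)
def atz(r,z): return r[0]+r[1]*(z-r[0][2])/r[1][2]
E
python3 - <<'E'
from h import *
s=read_state();print({k:np.round(v,3).tolist() for k,v in s.items()})
I={}
for c in('scene','top'):
    I[c]=imaging.get_image(c);im=I[c];print(c,im['xyz'],np.round(im['rotation'],3).tolist(),im['fx'],im['cx'],im['cy'])
    cv2.imwrite(f'pics/{c}0.png',im['pixels'][:,:,::-1])
for q in('plug','plug_grip','neck_rim','steamer','plug_lugs','mug','sugar_pot','gold_capsule','green_capsule'):
    for c in I:
        print(q,c,[(np.round(d['location']).tolist(),round(d['score'],2)) for d in nets.pinpoint(c,q)[:4]])
E
```

```text
{'clock': 0.0, 'joints': [1.56, 0.386, 0.007, -0.001, -1.194, -0.259], 'joint_vel': [0.002, -0.0, 0.001, 0.0, 0.0, 0.002], 'joint_efforts': [-0.0, -39.229, 18.84, 4.186, -0.005, -0.0], 'position': [166.415, 601.878, 255.208], 'ee_rot': [0.991, -0.135, -0.0, 0.001], 'contact_force': [0.096, 0.21, -0.813], 'wrist_torque': [-0.036, 0.005, -0.019], 'grasp_force': 0.0, 'gripper_width': 85.115}
scene [  30.3650483  -999.11164443  667.20671312] [0.834, -0.181, 0.113, -0.51] 508.0212346239293 281.7130104326721 200.76598620492896
top [ 237.85463256  -14.6043318  1408.2491096 ] [-0.697, 0.713, -0.054, 0.061] 529.1297411830303 277.9005256936311 209.42667960982385
plug scene [([262.0, 289.0], 0.97), ([187.0, 254.0], 0.94), ([264.0, 252.0], 0.8), ([204.0, 200.0], 0.22)]
plug top [([214.0, 254.0], 0.9), ([220.0, 330.0], 0.71), ([246.0, 319.0], 0.7)]
plug_grip scene [([255.0, 251.0], 0.96), ([174.0, 258.0], 0.93), ([259.0, 287.0], 0.56)]
plug_grip top [([208.0, 251.0], 0.78), ([214.0, 250.0], 0.7), ([219.0, 328.0], 0.64), ([246.0, 319.0], 0.57)]
neck_rim scene [([186.0, 254.0], 0.8)]
neck_rim top [([213.0, 250.0], 0.94), ([213.0, 393.0], 0.38)]
steamer scene [([230.0, 263.0], 0.84)]
steamer top []
plug_lugs scene [([265.0, 254.0], 0.82), ([190.0, 257.0], 0.76), ([232.0, 264.0], 0.71), ([269.0, 291.0], 0.63)]
plug_lugs top [([215.0, 250.0], 0.96), ([216.0, 332.0], 0.82), ([246.0, 312.0], 0.72), ([210.0, 256.0], 0.63)]
mug scene [([320.0, 334.0], 0.71)]
mug top [([213.0, 395.0], 0.74)]
sugar_pot scene [([309.0, 377.0], 0.94)]
sugar_pot top [([176.0, 394.0], 0.65)]
gold_capsule scene [([205.0, 198.0], 0.75)]
gold_capsule top [([252.0, 178.0], 0.66)]
green_capsule scene []
green_capsule top [([194.0, 175.0], 0.83)]
```

View pics/scene0.png

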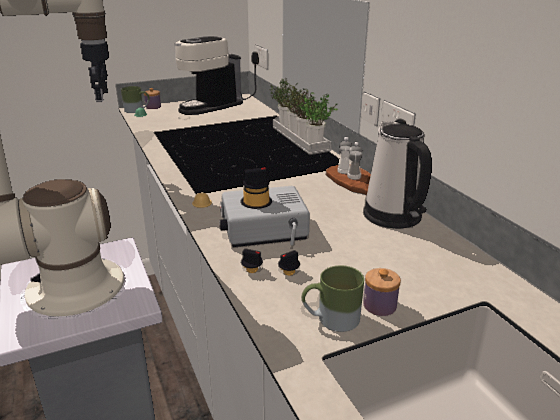

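View pics/top0.png

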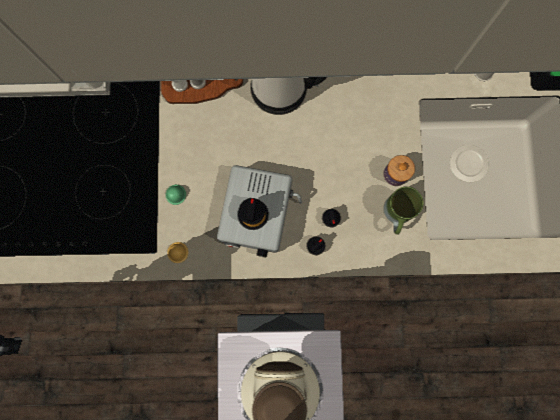

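Run:
```python
from h import *
I={c:imaging.get_image(c) for c in('scene','top')}
a=I['scene']['pixels'][135:265,190:330,::-1];b=I['top']['pixels'][160:270,190:350,::-1]
a=cv2.resize(a,(560,520),interpolation=2)[:, :400];b=cv2.resize(b,(400,275),interpolation=2)
a=cv2.resize(I['scene']['pixels'][145:235,205:305,::-1],(400,360),interpolation=2)
b=cv2.resize(I['top']['pixels'][168:258,200:300,::-1],(400,360),interpolation=2)
cv2.imwrite('pics/crop0.png',np.hstack([a,b]))
for q in ('plug_grip','plug','neck_rim'):
    L={c:[d['location'] for d in nets.pinpoint(c,q) if d['score']>.5] for c in I}
    for s in L['scene']:
        for t in L['top']:
            p,e=tri(ray(I['scene'],s),ray(I['top'],t))
            if e<25: print(q,np.round(s),np.round(t),p.round(1),round(e,1))
```

```text
plug_grip [257. 248.] [246. 318.] [ 361.2 -105.2   41.1] 3.8
plug_grip [255. 292.] [218. 329.] [ 442.5 -139.7   43.3] 14.2
plug [261. 250.] [246. 314.] [366.1 -98.4  25.2] 0.7
plug [183. 255.] [212. 253.] [441.7  54.9 137.5] 0.6
neck_rim [182. 254.] [216. 250.] [437.1  60.4 138.9] 10.8
neck_rim [186. 257.] [216. 250.] [441.8  60.3 125. ] 16.2
```

View pics/crop0.png

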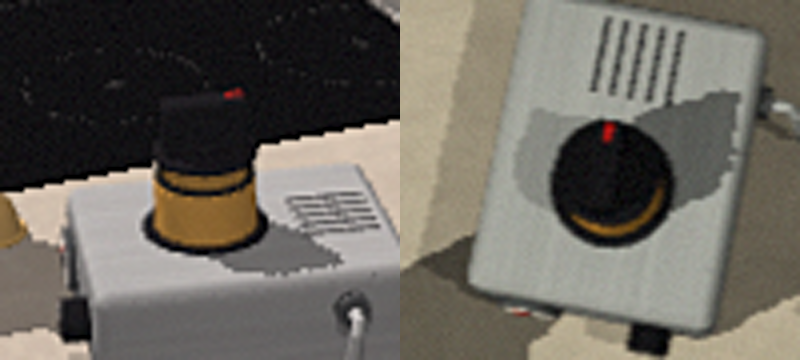

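The plug to be worked stands in the neck, at scene [187,254] and top [214,253]. It shows a 66 mm flange and the red mark points away from the robot. The look-alikes are the two smaller plugs on the worktop, at scene [262,252] and [262,289], top [246,318] and [218,330]. I choose the one in the neck, and the crop confirms it. Next I'll refine its axis and yaw.

Run:
```python
from h import *
acc={}
px={'scene':[], 'top':[]}
for k in range(6):
    for c in px:
        im=imaging.get_image(c);px[c].append(im['pixels'].astype(float))
        for q in('plug','plug_grip','neck_rim','plug_lugs'):
            for d in nets.pinpoint(c,q):
                l=np.array(d['location']);ref=np.array([180,256] if c=='scene' else [213,252])
                if np.linalg.norm(l-ref)<18: acc.setdefault((q,c),[]).append(l);break
        globals()[c]=im
I={'scene':scene,'top':top}
for q in('plug','plug_grip','neck_rim','plug_lugs'):
    m={c:np.median(acc[q,c],0) for c in I};p,e=tri(ray(scene,m['scene']),ray(top,m['top']));print(q,p.round(1),round(e,1),m,np.std(acc[q,'top'],0).round(1))
red={}
for c in I:
    P=np.mean(px[c],0);w=np.clip(P[:,:,0]-1.6*np.maximum(P[:,:,1],P[:,:,2])-25,0,None)
    r0,r1,c0,c1=(155,185,240,275) if c=='scene' else (190,215,240,265)
    M=np.zeros_like(w);M[r0:r1,c0:c1]=w[r0:r1,c0:c1];r,cc=np.nonzero(M);red[c]=np.array([(r*M[r,cc]).sum(),(cc*M[r,cc]).sum()])/M.sum()
    print(c,red[c],len(r))
p,e=tri(ray(scene,red['scene']),ray(top,red['top']));print('mark',p,e)
def cr(P,r0,c0,n=60):
    x=np.clip(P[r0:r0+n,c0:c0+n]*1.0,0,255)/255;x=np.clip(x*3,0,1)**.6*255
    return cv2.resize(x[:,:,::-1],(400,400),interpolation=2)
cv2.imwrite('pics/crop1.png',np.hstack([cr(np.mean(px['scene'],0),155,225),cr(np.mean(px['top'],0),183,222)]))
# projections of expected points
print(read_state()['clock'])
```

```text
plug [445.1  56.1 132.2] 0.0 {'scene': array([184.8, 255.9]), 'top': array([210.9, 252.7])} [1.3 1.4]
plug_grip [446.   57.3 164.4] 4.9 {'scene': array([172.8, 254.8]), 'top': array([207.4, 251.7])} [1.4 1.6]
neck_rim [440.4  57.8 131.2] 9.7 {'scene': array([184.95, 255.8 ]), 'top': array([214.8, 251.5])} [0.9 1.2]
plug_lugs [445.4  60.6 110.1] 7.1 {'scene': array([191.9, 256.9]), 'top': array([213.6, 251. ])} [1.6 0.6]
scene [167.90456728 262.62327577] 9
top [200.46833621 251.65259787] 14
mark [463.4948832   55.85617673 174.32684014] 0.21666674048713222
4.4[ WARN:0@16.588] global loadsave.cpp:1063 imwrite_ Unsupported depth image for selected encoder is fallbacked to CV_8U.
```

View pics/crop1.png

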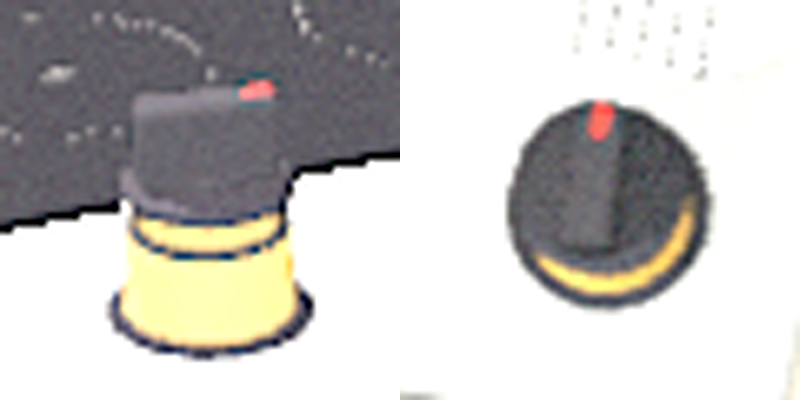

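Contrast-stretched crop: the handle's top runs nearly along world x. The red mark is at top px (200.5,251.7) and triangulates to z=174 (expected about 173). Next I'll fit the axis and yaw against the silhouettes.

```bash
cat > fit.py <<'E'
from h import *
from scipy.optimize import minimize
from scipy.spatial.transform import Rotation as Q
def proj(im,P):
    R=np.array(im['rotation']);R=R if R.shape==(3,3) else Q.from_quat(R).as_matrix()
    c=(np.asarray(P,float)-im['xyz'])@R
    return np.c_[c[:,0]/c[:,2]*im['fx']+im['cx'],c[:,1]/c[:,2]*im['fy']+im['cy']]
t=np.linspace(0,2*np.pi,60)
circ=lambda x,y,z,r:np.c_[x+r*np.cos(t),y+r*np.sin(t),z+0*t]
def mask(im,P,s=8):
    h=cv2.convexHull(proj(im,P).astype(np.float32))[:,0]
    M=np.zeros((420*s//4,560*s//4),np.uint8)  # window
    cv2.fillPoly(M,[np.round((h+.5-[200,140])*s*1).astype(np.int32)],1);return M>0
def win(im,s=8):
    a=im['pixels'][140:245,200:340].astype(np.uint8);return cv2.resize(a,None,fx=s,fy=s,interpolation=cv2.INTER_LINEAR)
def bar(x,y,z0,yaw,zb=6,zt=39):
    c,s=np.cos(yaw),np.sin(yaw)
    return np.array([[x+c*a-s*b,y+s*a+c*b,z0+z] for a in(-27,27) for b in(-10,10) for z in(zb,zt)])
E
python3 - <<'E'
from fit import *
I={c:imaging.get_image(c) for c in('scene','top')}
g={}
for c in I:
    w=win(I[c]).astype(float);m=(w[:,:,0]>1.5*w[:,:,2])&(w[:,:,0]>60)&(w[:,:,1]>.45*w[:,:,0])
    n,l,st,_=cv2.connectedComponentsWithStats(m.astype(np.uint8));k=1+np.argmax(st[1:,4]);print(c,st[k]);g[c]=m
    keep=np.zeros_like(m);h0=proj(I[c],[[445,57,115]])[0];h0=(h0-[200,140])*8
    yy,xx=np.indices(m.shape);g[c]=m&(np.hypot(xx-h0[0],yy-h0[1])<22*8)
im=I['top'];z0=134
def f(p):
    x,y=p;P=mask(im,np.r_[circ(x,y,85,32),circ(x,y,120,32)])&~mask(im,np.r_[circ(x,y,z0,33),circ(x,y,z0+6,33)])
    return -(P&g['top']).sum()/(P|g['top']).sum()
r=minimize(f,[445,57],method='Nelder-Mead',options=dict(initial_simplex=[[440,52],[450,57],[443,64]]));print('top',r.x,r.fun)
im2=I['scene']
def f2(p):
    x,y=p;P=mask(im2,np.r_[circ(x,y,86,32),circ(x,y,120,32)])
    lo=mask(im2,np.r_[circ(x,y,118,34),circ(x,y,150,34)]);P&=~lo;G=g['scene']&~lo
    return -(P&G).sum()/(P|G).sum()
r2=minimize(f2,[445,57],method='Nelder-Mead',options=dict(initial_simplex=[[440,52],[450,57],[443,64]]));print('scene',r2.x,r2.fun)
x,y=(r.x+r2.x)/2
yaw=np.arctan2(55.86-y,463.5-x);print('yaw by mark',yaw)
for c in I:
    w=np.ascontiguousarray(win(I[c])[:,:,::-1]);w=np.clip(w.astype(float)*2.5,0,255).astype(np.uint8)
    for P in (circ(x,y,120,32),circ(x,y,134,33),bar(x,y,134,yaw)[[1,3,7,5]]):
        cv2.polylines(w,[np.round((proj(I[c],P)+.5-[200,140])*8).astype(np.int32)],True,(255,0,255),1)
    q=proj(I[c],[[x,y,140]])[0];u,v=((q-[200,140])*8).astype(int);I[c]=w[max(v-200,0):max(v-200,0)+400,max(u-200,0):max(u-200,0)+400]
cv2.imwrite('pics/fit.png',np.hstack([I['scene'],I['top']]))
E
```

```text
scene [  344   393   211   142 21172]
top [ 344  604  178   92 3678]
top [445.2113465  59.7219164] -0.7807845084409136
scene [446.63176958  62.08050773] -0.9790278003576655
yaw by mark -0.27928815900354587
```

View pics/fit.png

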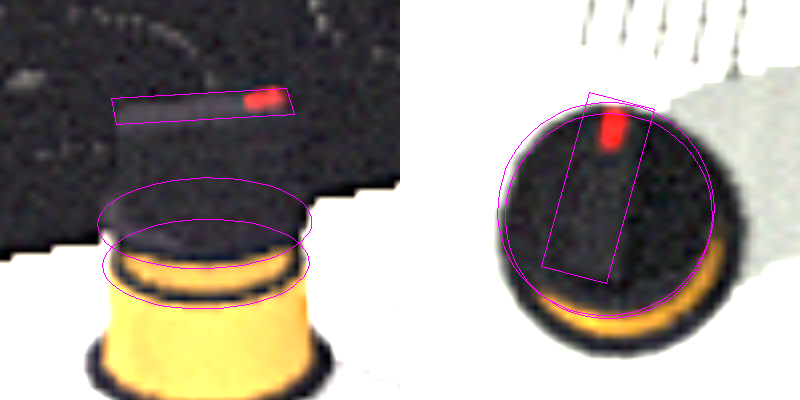

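Run:
```python
from fit import *
from scipy.optimize import differential_evolution as DE
A=[]
for k in range(12): im=imaging.get_image('top');A.append(im['pixels'].astype(float))
P=np.mean(A,0);G=P[:,:,1:].mean(2)
S=cv2.resize(np.clip(G,0,80)[183:243,222:282].astype(np.float32),None,fx=8,fy=8,interpolation=1)
u,v=np.meshgrid(np.linspace(-1,1,60),np.linspace(-1,1,30))
def samp(x,y,yaw,hx,hy):
    c,s=np.cos(yaw),np.sin(yaw);a=u*hx;b=v*hy
    q=proj(im,np.c_[(x+c*a-s*b).ravel(),(y+s*a+c*b).ravel(),np.full(a.size,173)])
    q=((q+.5-[222,183])*8).astype(np.float32)
    return cv2.remap(S,q[:,:1],q[:,1:],1)[:,0].reshape(u.shape),a,b
def f(p):
    I,a,b=samp(*p,31,15);m=(abs(a)<27)&(abs(b)<10);n=(abs(b)>11.5)&(abs(a)<26)
    # centre strip without mark
    m&=a<10
    return -(I[m].mean()-I[n].mean())/(I[m].std()+.5*I[n].std()+1)
for sd in(1,2): 
    r=DE(f,[(436,452),(50,66),(-.6,.4)],seed=sd);print(r.x,r.fun)
for p in (r.x,):
    I,a,b=samp(*p,40,20);print(I[::2,::5].round().astype(int))
print(proj(im,[[445,57,173],[464,55.9,173]]),read_state()['clock'])
# mark orientation
w=np.clip(P[:,:,0]-1.6*P[:,:,1:].max(2)-10,0,None)[190:215,240:265];yy,xx=np.nonzero(w);W=w[yy,xx]
pts=np.array([atz(ray(im,(r_+190,c_+240)),173)[:2] for r_,c_ in zip(yy,xx)]);mu=np.average(pts,0,W);C=np.cov(pts.T,aweights=W);e,V=np.linalg.eigh(C);print(mu,np.sqrt(e),np.arctan(V[1,1]/V[0,1]))
```

```text
[ 4.38680858e+02  6.23122613e+01 -3.78933632e-01] -0.8251858353614807
[ 4.38684689e+02  6.23576120e+01 -3.76689198e-01] -0.8251587748527527
[[70 21 38 20 13 14 13 14 12 13 10 80]
 [64 35 34 16 10 11 12 12 12 13 11 80]
 [61 43 29 11 13 11 11 11 13 12 13 74]
 [53 43 24 12 18 17 12 10  8 13 12 65]
 [61 46 26 11 22 22 19 14 11 10 10 58]
 [62 40 24 14 22 22 22 20 18 14 10 62]
 [69 36 23 16 22 21 21 22 21 19 16 79]
 [75 27 25 17 20 21 21 22 21 20 19 72]
 [78 21 25 18 19 20 21 21 21 20 18 72]
 [80 18 28 18 17 18 18 21 20 20 15 80]
 [80 20 23 17 17 19 17 18 19 20 14 80]
 [80 48 16 18 19 18 17 16 18 19 19 80]
 [80 80 14 18 17 17 18 18 17 14 47 80]
 [80 80 22 18 18 17 17 18 18 14 79 80]
 [80 80 65 16 17 17 17 17 15 22 80 80]]
[[251.32248144 208.21980691]
 [251.67784896 200.31552954]] 5.1
[463.54680888  55.95830338] [1.70838897 3.18037876] -0.23026807045272588
```

>>> apply_moves(rows=[{"hand": 1, "delta_pos": [27, 30, 0], "yaw": 0}, {"hand": 1, "delta_pos": [54, 59, 0], "yaw": 0}, {"hand": 1, "delta_pos": [81, 87, 0], "yaw": 0}, {"hand": 1, "delta_pos": [108, 116, 0], "yaw": 0}, {"hand": 1, "delta_pos": [135, 145, 0], "yaw": 0}, {"hand": 1, "delta_pos": [162, 174, 0], "yaw": 0}, {"hand": 1, "delta_pos": [189, 204, 0], "yaw": 0}, {"hand": 1, "delta_pos": [216, 233, 0], "yaw": 0}, {"hand": 1, "delta_pos": [243, 262, 0], "yaw": 0}, {"hand": 1, "delta_pos": [270, 291, 0], "yaw": 0}, {"hand": 1, "delta_pos": [297, 320, 0], "yaw": 0}, {"hand": 1, "delta_pos": [324, 349, 0], "yaw": 0}])

```text
clock: 6.1
position: [386.2, 177.8, 256.9]
ee_rot: [0.991, -0.134, 0.0, -0.001]
contact_force: [1.0, 0.6, 1.2]
gripper_width: 85.2
grasp_force: 0.0
```

>>> apply_moves(rows=[{"hand": 1, "delta_pos": [27, 30, 0], "yaw": 0}, {"hand": 1, "delta_pos": [54, 59, 0], "yaw": 0}, {"hand": 1, "delta_pos": [78, 84, 0], "yaw": 0}, {"hand": 1, "delta_pos": [90, 98, 0], "yaw": 0}, {"hand": 1, "delta_pos": [90, 98, 0], "yaw": 0}, {"hand": 1, "delta_pos": [90, 98, 0], "yaw": 0}, {"hand": 1, "delta_pos": [90, 98, 0], "yaw": 0}])

```text
clock: 6.68
position: [446.2, 61.4, 256.3]
ee_rot: [0.991, -0.135, 0.0, -0.0]
contact_force: [-0.6, 0.9, 0.4]
gripper_width: 85.6
grasp_force: 0.0
```

```bash
cat >> h.py <<'E'
def togo(tx,ty,tz):
    from scipy.spatial.transform import Rotation as Q
    s=read_state();R=Q.from_quat(s['ee_rot']).as_matrix()
    print('t',round(s['clock'],2),'pos',np.round(s['position'],1),'toolx yaw',round(np.arctan2(R[1,0],R[0,0]),4),'F',np.round(s['contact_force'],1),'T',np.round(s['wrist_torque'],3),'w',round(s['gripper_width'],1),'J',np.round(s['joints'],2),'tilt',round(R[2,2],5))
    print('delta tool',(R.T@(np.array([tx,ty,tz])-s['position'])).round(1))
E
python3 -c "
from h import *
togo(445.5,60.5,169)
im=imaging.get_image('scene')
cv2.imwrite('pics/a.png',np.hstack([cv2.resize(im['pixels'][60:240,160:340,::-1],(540,540),interpolation=2)]))"
```

```text
t 6.68 pos [446.2  61.4 256.3] toolx yaw -0.2699 F [-0.6  0.9  0.4] T [-0.013  0.052  0.   ] w 85.6 J [ 0.5   0.08 -0.4  -0.   -1.09  0.8 ] tilt -1.0
delta tool [-0.5  1.1 87.3]
```

View pics/a.png

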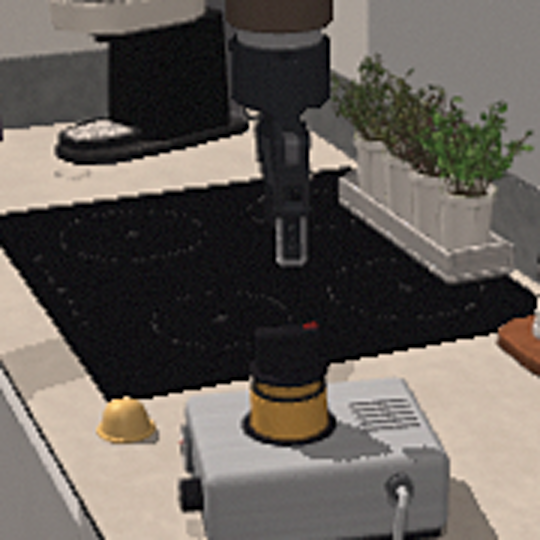

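The crop shows the gripper directly above the plug (fingertip at crop px (292,265), bar at (292,345)). Going down.

>>> apply_moves(rows=[{"hand": 1, "delta_pos": [-0.5, 1, 25], "yaw": 0}, {"hand": 1, "delta_pos": [-0.5, 1, 45], "yaw": 0}, {"hand": 1, "delta_pos": [-0.5, 1, 60], "yaw": 0}, {"hand": 1, "delta_pos": [-0.5, 1, 72], "yaw": 0}, {"hand": 1, "delta_pos": [-0.5, 1, 80], "yaw": 0}, {"hand": 1, "delta_pos": [-0.5, 1, 86], "yaw": 0}, {"hand": 1, "delta_pos": [-0.5, 1, 86], "yaw": 0}, {"hand": -0.2, "delta_pos": [-0.5, 1, 86], "yaw": 0}, {"hand": -0.2, "delta_pos": [-0.5, 1, 86], "yaw": 0}, {"hand": -0.2, "delta_pos": [-0.5, 1, 86], "yaw": 0}, {"hand": -0.2, "delta_pos": [-0.5, 1, 86], "yaw": 0}])

```text
clock: 7.65
position: [446.0, 60.5, 170.9]
ee_rot: [0.991, -0.134, 0.001, -0.0]
contact_force: [-0.2, -0.7, -1.0]
gripper_width: 38.8
grasp_force: 0.0
```

```bash
python3 -c "
from h import *
togo(445.5,60.5,169)"
```

```text
t 7.65 pos [446.   60.5 170.9] toolx yaw -0.2698 F [-0.2 -0.7 -1. ] T [-0.025  0.003  0.026] w 38.8 J [ 0.5   0.18 -0.53  0.   -0.86  0.8 ] tilt -1.0
delta tool [-0.5  0.2  1.9]
```

>>> apply_moves(rows=[{"hand": -0.36, "delta_pos": [0, 0, 0], "yaw": 0}, {"hand": -0.36, "delta_pos": [0, 0, 0], "yaw": 0}, {"hand": -0.36, "delta_pos": [0, 0, 0], "yaw": 0}])

```text
clock: 7.9
position: [445.7, 60.3, 170.5]
ee_rot: [0.991, -0.135, 0.0, -0.0]
contact_force: [0.4, -0.3, -0.6]
gripper_width: 27.2
grasp_force: 0.0
```

>>> apply_moves(rows=[{"hand": -0.43, "delta_pos": [0, 0, 0], "yaw": 0}, {"hand": -0.43, "delta_pos": [0, 0, 0], "yaw": 0}, {"hand": -0.43, "delta_pos": [0, 0, 0], "yaw": 0}])

```text
clock: 8.15
position: [445.6, 60.2, 170.3]
ee_rot: [0.991, -0.134, -0.0, 0.0]
contact_force: [0.2, -1.6, -0.3]
gripper_width: 23.9
grasp_force: 0.6
```

```bash
python3 -c "
from h import *
togo(445.5,60.5,169)"
```

```text
t 8.15 pos [445.6  60.2 170.3] toolx yaw -0.2698 F [ 0.2 -1.6 -0.3] T [-0.391  0.073  0.046] w 23.9 J [ 0.5   0.18 -0.53  0.   -0.87  0.8 ] tilt -1.0
delta tool [-0.2 -0.3  1.3]
```

>>> apply_moves(rows=[{"hand": -0.43, "delta_pos": [0, 1.5, 0], "yaw": 0}, {"hand": -0.43, "delta_pos": [0, 1.5, 0], "yaw": 0}, {"hand": -0.43, "delta_pos": [0, 1.5, 0], "yaw": 0}])

```text
clock: 8.4
position: [445.3, 59.0, 170.3]
ee_rot: [0.991, -0.135, 0.0, -0.0]
contact_force: [0.1, 0.2, 0.3]
gripper_width: 24.3
grasp_force: 0.0
```

```bash
python3 -c "
from h import *
togo(445.5,60.5,169)"
```

```text
t 8.4 pos [445.3  59.  170.3] toolx yaw -0.27 F [0.1 0.2 0.3] T [-0.014 -0.029  0.005] w 24.3 J [ 0.5   0.18 -0.53 -0.   -0.86  0.81] tilt -1.0
delta tool [-0.3 -1.5  1.3]
```

>>> apply_moves(rows=[{"hand": -0.45, "delta_pos": [0, 0, 0], "yaw": -0.04}, {"hand": -0.45, "delta_pos": [0, 0, 0], "yaw": -0.08}, {"hand": -0.45, "delta_pos": [0, 0, 0], "yaw": -0.12}, {"hand": -0.45, "delta_pos": [0, 0, 0], "yaw": -0.16}, {"hand": -0.45, "delta_pos": [0, 0, 0], "yaw": -0.2}, {"hand": -0.45, "delta_pos": [0, 0, 0], "yaw": -0.24}, {"hand": -0.45, "delta_pos": [0, 0, 0], "yaw": -0.28}, {"hand": -0.45, "delta_pos": [0, 0, 0], "yaw": -0.28}])

```text
clock: 9.07
position: [445.3, 59.0, 170.3]
ee_rot: [1.0, 0.005, 0.0, -0.0]
contact_force: [0.1, 0.5, 0.6]
gripper_width: 23.5
grasp_force: 0.1
```

```bash
cat > mk.py <<'E'
from h import *
def mark():
    red={};I={}
    for c,ref in(('scene',(168,263)),('top',(206,252))):
        im=imaging.get_image(c);P=im['pixels'].astype(float);w=np.clip(P[:,:,0]-1.7*P[:,:,1:].max(2)-25,0,None)
        yy,xx=np.indices(w.shape);w=w*(np.hypot(yy-ref[0],xx-ref[1])<20);n=(w>0).sum()
        if n>1: red[c]=np.array([(yy*w).sum(),(xx*w).sum()])/w.sum();I[c]=im
        print(c,n,red.get(c))
    if len(red)==2:
        p,e=tri(ray(I['scene'],red['scene']),ray(I['top'],red['top']));print('mark',p.round(1),round(e,1),'yaw',np.arctan2(p[1]-60,p[0]-445))
E
python3 -c "
from mk import *
togo(445.5,60.5,169);mark()"
```

```text
t 9.07 pos [445.3  59.  170.3] toolx yaw 0.0108 F [0.1 0.5 0.6] T [-0.032 -0.027 -0.005] w 23.5 J [ 0.5   0.18 -0.53 -0.   -0.86  1.09] tilt -1.0
delta tool [ 0.2 -1.5  1.3]
scene 2 [168.         264.82075472]
top 0 None
```

>>> apply_moves(rows=[{"hand": -0.45, "delta_pos": [0, 0, 0], "yaw": -0.03}, {"hand": -0.45, "delta_pos": [0, 0, 0], "yaw": -0.06}, {"hand": -0.45, "delta_pos": [0, 0, 0], "yaw": -0.09}, {"hand": -0.45, "delta_pos": [0, 0, 0], "yaw": -0.12}, {"hand": -0.45, "delta_pos": [0, 0, 0], "yaw": -0.15}, {"hand": -0.45, "delta_pos": [0, 0, 0], "yaw": -0.15}])

```text
clock: 9.67
position: [445.3, 59.0, 170.3]
ee_rot: [0.997, 0.08, 0.0, -0.0]
contact_force: [-0.3, 0.4, 0.1]
gripper_width: 23.4
grasp_force: 0.2
```

```bash
cat >> mk.py <<'E'
def look(name):
    im=imaging.get_image('scene');cv2.imwrite(f'pics/{name}.png',cv2.resize(im['pixels'][145:225,215:305,::-1],(720,600)[:2],interpolation=2))
    P=np.float32(im['pixels']);g=(P[:,:,0]>1.5*P[:,:,2])&(P[:,:,0]>60)&(P[:,:,1]>.45*P[:,:,0])
    print('gold rows per col',[(c,np.nonzero(g[165:225,c])[0][[0,-1]]+165 if g[165:225,c].any() else 0) for c in(250,256,262)])
    print('gap col256',P[170:206,256,0].astype(int))
E
python3 -c "
from mk import *
togo(445.5,60.5,169);mark();look('b')"
```

```text
t 9.67 pos [445.3  59.  170.3] toolx yaw 0.1598 F [-0.3  0.4  0.1] T [-0.028 -0.015 -0.03 ] w 23.4 J [ 0.5   0.18 -0.53 -0.   -0.86  1.24] tilt -1.0
delta tool [ 0.4 -1.5  1.3]
scene 0 None
top 0 None
gold rows per col [(250, array([189, 205])), (256, array([189, 206])), (262, array([189, 205]))]
gap col256 [ 90  90  99  98 117 103 100  98 101 117 118 119  96  45  17  15  21  21
   7 116 126 126  72  11 111 142 141 141 139 141 141 137 139 141 141 149]
```

>>> apply_moves(rows=[{"hand": -0.45, "delta_pos": [0, 0, 0], "yaw": -0.03}, {"hand": -0.45, "delta_pos": [0, 0, 0], "yaw": -0.06}, {"hand": -0.45, "delta_pos": [0, 0, 0], "yaw": -0.09}, {"hand": -0.45, "delta_pos": [0, 0, 0], "yaw": -0.12}, {"hand": -0.45, "delta_pos": [0, 0, 0], "yaw": -0.12}])

```text
clock: 10.23
position: [445.3, 58.9, 170.3]
ee_rot: [0.99, 0.14, 0.0, -0.0]
contact_force: [-0.1, -0.4, 0.5]
gripper_width: 23.6
grasp_force: 0.2
```

```bash
python3 -c "
from mk import *
togo(445.5,60.5,169);look('c')"
```

```text
t 10.23 pos [445.3  58.9 170.3] toolx yaw 0.2799 F [-0.1 -0.4  0.5] T [-0.054  0.006  0.021] w 23.6 J [ 0.5   0.18 -0.53 -0.   -0.86  1.36] tilt -1.0
delta tool [ 0.6 -1.5  1.3]
gold rows per col [(250, array([189, 205])), (256, array([189, 206])), (262, array([188, 205]))]
gap col256 [120 115 115 114 109 110 110 113 111 110 111 105  53  12  20  20  18  17
   5 111 125 129  72  15 109 141 143 140 140 139 141 137 139 142 143 151]
```

View pics/c.png

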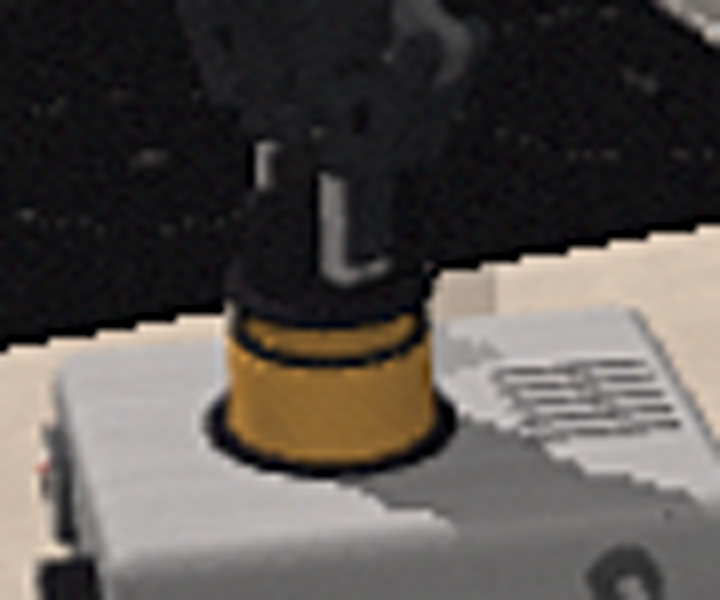

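The image shows the plug still standing up, with a gold gap between flange and seal at crop (330,335). I'll keep turning backward.

>>> apply_moves(rows=[{"hand": -0.45, "delta_pos": [0, 0, 0], "yaw": -0.03}, {"hand": -0.45, "delta_pos": [0, 0, 0], "yaw": -0.06}, {"hand": -0.45, "delta_pos": [0, 0, 0], "yaw": -0.09}, {"hand": -0.45, "delta_pos": [0, 0, 0], "yaw": -0.12}, {"hand": -0.45, "delta_pos": [0, 0, 0], "yaw": -0.12}])

```text
clock: 10.7
position: [445.3, 59.0, 170.3]
ee_rot: [0.98, 0.199, -0.0, 0.0]
contact_force: [0.2, -0.1, 0.7]
gripper_width: 23.1
grasp_force: 0.0
```

```bash
python3 -c "
from mk import *
togo(445.5,60.5,169);look('d')"
```

```text
t 10.7 pos [445.3  59.  170.3] toolx yaw 0.3997 F [ 0.2 -0.1  0.7] T [-0.014 -0.037  0.   ] w 23.1 J [ 0.5   0.18 -0.53  0.   -0.86  1.48] tilt -1.0
delta tool [ 0.8 -1.3  1.3]
gold rows per col [(250, array([194, 205])), (256, array([194, 206])), (262, array([193, 205]))]
gap col256 [111 106 105 104 106 106 105 105 108 107  93  58  26   8  16  23  18  23
  22  19  25  23  18   7 112 142 143 140 139 141 140 137 138 141 142 151]
```

>>> apply_moves(rows=[{"hand": -0.45, "delta_pos": [0, 0, 0], "yaw": -0.03}, {"hand": -0.45, "delta_pos": [0, 0, 0], "yaw": -0.06}, {"hand": -0.45, "delta_pos": [0, 0, 0], "yaw": -0.09}, {"hand": -0.45, "delta_pos": [0, 0, 0], "yaw": -0.12}, {"hand": -0.45, "delta_pos": [0, 0, 0], "yaw": -0.12}])

```text
clock: 11.17
position: [445.2, 58.7, 170.3]
ee_rot: [0.966, 0.257, -0.0, 0.0]
contact_force: [-0.4, -0.8, 0.6]
gripper_width: 24.1
grasp_force: 0.5
```

```bash
python3 -c "
from mk import *
togo(445.5,60.5,169);look('d')"
```

```text
t 11.17 pos [445.2  58.7 170.3] toolx yaw 0.5195 F [-0.4 -0.8  0.6] T [-0.284 -0.022 -0.037] w 24.1 J [ 0.5   0.18 -0.53  0.   -0.86  1.59] tilt -1.0
delta tool [ 1.2 -1.4  1.3]
gold rows per col [(250, array([194, 205])), (256, array([194, 206])), (262, array([193, 205]))]
gap col256 [ 28  29  32  36  36  17   6   4  14   5  12  13  19  15  16  19  19  20
  22  22  23  19   8  10 114 144 142 141 141 141 142 138 139 141 144 152]
```

It dropped: the gold gap is gone and the flange rests on the seal. I'll follow it down 9 mm and start turning forward.

>>> apply_moves(rows=[{"hand": -0.45, "delta_pos": [0, 0, 0], "yaw": 0.06}, {"hand": -0.45, "delta_pos": [0, 0, 0], "yaw": 0.12}, {"hand": -0.45, "delta_pos": [0, 0, 3], "yaw": 0.15}, {"hand": -0.45, "delta_pos": [0, 0, 6], "yaw": 0.15}, {"hand": -0.45, "delta_pos": [0, 0, 9], "yaw": 0.15}, {"hand": -0.45, "delta_pos": [0, 0, 9], "yaw": 0.15}, {"hand": -0.48, "delta_pos": [0, 0, 9], "yaw": 0.15}, {"hand": -0.48, "delta_pos": [0, 0, 9], "yaw": 0.15}])

```text
clock: 11.88
position: [445.4, 59.0, 161.3]
ee_rot: [0.983, 0.184, 0.0, 0.0]
contact_force: [-0.4, -0.6, 0.1]
gripper_width: 22.1
grasp_force: 0.0
```

```bash
python3 -c "
from mk import *
togo(445.5,60.5,161);look('d')"
```

```text
t 11.88 pos [445.4  59.  161.3] toolx yaw 0.3703 F [-0.4 -0.6  0.1] T [ 0.02  -0.042 -0.045] w 22.1 J [ 0.5   0.19 -0.54  0.   -0.84  1.45] tilt -1.0
delta tool [ 0.7 -1.4  0.3]
gold rows per col [(250, array([194, 205])), (256, array([194, 206])), (262, array([193, 205]))]
gap col256 [ 25  50  88 105 107 106 107 106 107 106 108 106 107 109 103  54  15  11
  18  19  23  22  19  10 115 144 142 142 140 141 140 137 139 141 140 149]
```

>>> apply_moves(rows=[{"hand": -0.48, "delta_pos": [0, 0, 0], "yaw": 0.05}, {"hand": -0.48, "delta_pos": [0, 0, 0], "yaw": 0.1}, {"hand": -0.48, "delta_pos": [0, 0, 0], "yaw": 0.15}, {"hand": -0.48, "delta_pos": [0, 0, 0], "yaw": 0.2}, {"hand": -0.48, "delta_pos": [0, 0, 0], "yaw": 0.25}, {"hand": -0.48, "delta_pos": [0, 0, 0], "yaw": 0.3}, {"hand": -0.48, "delta_pos": [0, 0, 0], "yaw": 0.35}, {"hand": -0.48, "delta_pos": [0, 0, 0], "yaw": 0.4}, {"hand": -0.48, "delta_pos": [0, 0, 0], "yaw": 0.4}])

```text
clock: 12.68
position: [445.4, 59.0, 161.5]
ee_rot: [1.0, -0.015, 0.0, -0.0]
contact_force: [0.5, -0.4, -0.8]
gripper_width: 22.2
grasp_force: 0.1
```

```bash
python3 -c "
from mk import *
togo(445.5,60.5,161);look('d')"
```

```text
t 12.68 pos [445.4  59.  161.5] toolx yaw -0.0305 F [ 0.5 -0.4 -0.8] T [0.064 0.043 0.012] w 22.2 J [ 0.5   0.19 -0.54  0.   -0.84  1.04] tilt -1.0
delta tool [ 0.  -1.5  0.5]
gold rows per col [(250, array([194, 205])), (256, array([194, 206])), (262, array([193, 205]))]
gap col256 [ 27  24  24  26  23  25  27  23  27  27  29  25  26  29  60  89  43   9
  17  26  21  23  14   4 112 142 144 141 140 138 142 136 139 141 142 150]
```

>>> apply_moves(rows=[{"hand": -0.48, "delta_pos": [0, 0, 0], "yaw": 0.05}, {"hand": -0.48, "delta_pos": [0, 0, 0], "yaw": 0.1}, {"hand": -0.48, "delta_pos": [0, 0, 0], "yaw": 0.15}, {"hand": -0.48, "delta_pos": [0, 0, 0], "yaw": 0.2}, {"hand": -0.48, "delta_pos": [0, 0, 0], "yaw": 0.25}, {"hand": -0.48, "delta_pos": [0, 0, 0], "yaw": 0.3}, {"hand": -0.48, "delta_pos": [0, 0, 0], "yaw": 0.3}])

```text
clock: 13.32
position: [445.4, 59.0, 161.5]
ee_rot: [0.986, -0.164, 0.0, -0.0]
contact_force: [0.9, -0.2, -0.2]
gripper_width: 22.2
grasp_force: 0.3
```

```bash
python3 -c "
from mk import *
togo(445.5,60.5,161);look('d')"
```

```text
t 13.32 pos [445.4  59.  161.5] toolx yaw -0.3293 F [ 0.9 -0.2 -0.2] T [-0.039 -0.009  0.026] w 22.2 J [ 0.5   0.19 -0.54  0.   -0.84  0.75] tilt -1.0
delta tool [-0.4 -1.5  0.5]
gold rows per col [(250, array([194, 205])), (256, array([194, 206])), (262, array([193, 205]))]
gap col256 [ 32  28  23  24  32  23  24  26  26  21  29  28  29  21  75  85  41   1
  20  19  22  22  15   6 115 143 142 140 139 141 140 136 139 139 142 150]
```

>>> apply_moves(rows=[{"hand": -0.48, "delta_pos": [0, 0, 0], "yaw": 0.05}, {"hand": -0.48, "delta_pos": [0, 0, 0], "yaw": 0.1}, {"hand": -0.48, "delta_pos": [0, 0, 0], "yaw": 0.15}, {"hand": -0.48, "delta_pos": [0, 0, 0], "yaw": 0.2}, {"hand": -0.48, "delta_pos": [0, 0, 0], "yaw": 0.25}, {"hand": -0.48, "delta_pos": [0, 0, 0], "yaw": 0.3}, {"hand": -0.48, "delta_pos": [0, 0, 0], "yaw": 0.3}])

```text
clock: 13.95
position: [445.1, 59.0, 160.8]
ee_rot: [0.951, -0.309, -0.0, 0.0]
contact_force: [1.2, 1.5, -3.7]
gripper_width: 22.4
grasp_force: 2.5
```

```bash
python3 -c "
from mk import *
togo(445.5,60.5,161);look('d')"
```

```text
t 13.95 pos [445.1  59.  160.8] toolx yaw -0.6288 F [ 1.2  1.5 -3.7] T [ 0.162 -0.274  0.046] w 22.4 J [ 0.5   0.19 -0.54 -0.   -0.84  0.45] tilt -1.0
delta tool [-0.6 -1.5 -0.2]
gold rows per col [(250, array([194, 205])), (256, array([194, 206])), (262, array([194, 205]))]
gap col256 [ 30  20  65  73  71  71  69  75  72  72  57  47  50  55  82 120  76  21
  20  17  23  20  12  11  70 136 144 141 139 142 141 137 138 142 143 151]
```

View pics/d.png

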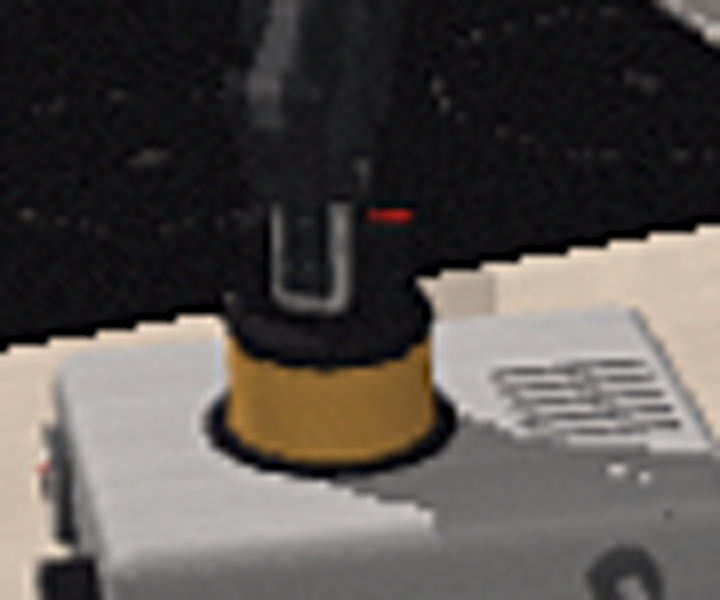

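The plug is down, turning with the tool and biting. The red mark is visible at crop (390,215). Continuing with a slight follow downward.

>>> apply_moves(rows=[{"hand": -0.48, "delta_pos": [0, 0, 0.2], "yaw": 0.05}, {"hand": -0.48, "delta_pos": [0, 0, 0.4], "yaw": 0.1}, {"hand": -0.48, "delta_pos": [0, 0, 0.5], "yaw": 0.15}, {"hand": -0.48, "delta_pos": [0, 0, 0.7], "yaw": 0.2}, {"hand": -0.48, "delta_pos": [0, 0, 0.9], "yaw": 0.25}, {"hand": -0.48, "delta_pos": [0, 0, 1.0], "yaw": 0.3}, {"hand": -0.48, "delta_pos": [0, 0, 1.0], "yaw": 0.3}])

```text
clock: 14.58
position: [445.2, 59.0, 160.1]
ee_rot: [0.894, -0.448, -0.0, -0.0]
contact_force: [1.2, 1.8, -3.0]
gripper_width: 22.4
grasp_force: 2.9
```

```bash
python3 -c "
from mk import *
togo(445.5,60.5,161);look('e')"
```

```text
t 14.58 pos [445.2  59.  160.1] toolx yaw -0.9283 F [ 1.2  1.8 -3. ] T [ 0.193 -0.281  0.06 ] w 22.4 J [ 0.5   0.19 -0.54 -0.   -0.84  0.15] tilt -1.0
delta tool [-1.  -1.1 -0.9]
gold rows per col [(250, array([194, 205])), (256, array([194, 206])), (262, array([194, 205]))]
gap col256 [ 23  23  51  68  70  74  74  72  75  72  73  73  87  90  94  66  29  16
  19  18  17  21  19  12  71 139 145 141 140 142 140 139 139 142 140 151]
```

```bash
python3 -c "
from mk import *
from fit import proj
mark()
im=imaging.get_image('scene')
cv2.imwrite('pics/f.png',cv2.resize(im['pixels'][145:225,215:305,::-1],(720,600),interpolation=2))
for y in (-.3,-.5,-.7,-.9,-1.1): print(y,proj(im,[[445.2+18.5*np.cos(y),59.5+18.5*np.sin(y),z] for z in(160,163)]).round(1).tolist())
togo(0,0,0)"
```

```text
scene 9 [174.24116331 261.96286353]
top 0 None
-0.3 [[262.7, 173.6], [262.7, 172.5]]
-0.5 [[262.7, 174.2], [262.7, 173.1]]
-0.7 [[262.4, 174.8], [262.4, 173.7]]
-0.9 [[261.8, 175.4], [261.8, 174.3]]
-1.1 [[260.9, 175.9], [260.9, 174.8]]
t 14.78 pos [445.2  59.  160.1] toolx yaw -0.9284 F [ 1.3  2.1 -4.9] T [ 0.35  -0.248  0.076] w 22.4 J [ 0.5   0.19 -0.54 -0.   -0.84  0.15] tilt -1.0
delta tool [-219.5  391.8  160.2]
```

View pics/f.png

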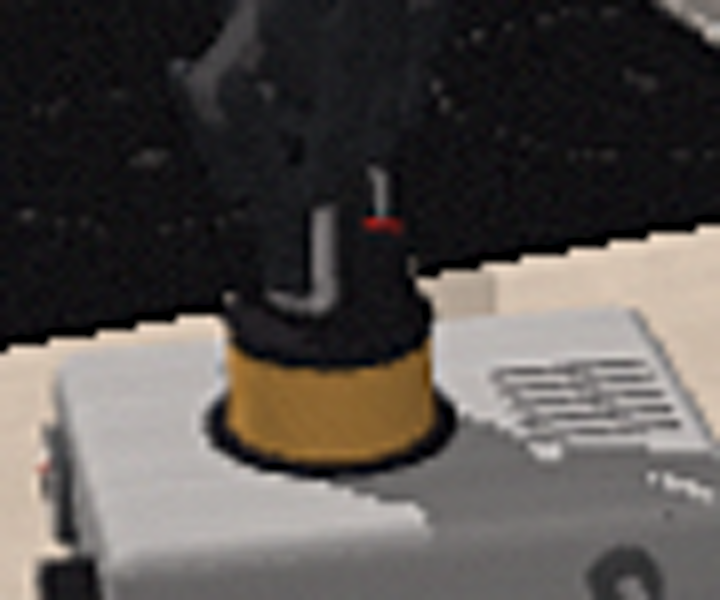

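The mark at scene px (174.2,262.0) means a plug yaw of about -0.88, so it follows the tool. Continuing.

>>> apply_moves(rows=[{"hand": -0.48, "delta_pos": [0, 0, 0.3], "yaw": 0.05}, {"hand": -0.48, "delta_pos": [0, 0, 0.5], "yaw": 0.1}, {"hand": -0.48, "delta_pos": [0, 0, 0.7], "yaw": 0.15}, {"hand": -0.48, "delta_pos": [0, 0, 0.9], "yaw": 0.2}, {"hand": -0.48, "delta_pos": [0, 0, 1.0], "yaw": 0.23}, {"hand": -0.48, "delta_pos": [0, 0, 1.0], "yaw": 0.23}])

```text
clock: 15.28
position: [445.4, 59.0, 159.4]
ee_rot: [0.837, -0.547, 0.0, -0.0]
contact_force: [0.1, 0.2, -3.3]
gripper_width: 22.3
grasp_force: 4.9
```

```bash
python3 -c "
from mk import *
togo(445.5,60.5,161);look('g');mark()"
```

```text
t 15.28 pos [445.4  59.  159.4] toolx yaw -1.1587 F [ 0.1  0.2 -3.3] T [ 0.355 -0.187  0.125] w 22.3 J [ 0.5   0.19 -0.55  0.   -0.83 -0.08] tilt -1.0
delta tool [-1.3 -0.7 -1.6]
gold rows per col [(250, array([194, 205])), (256, array([194, 206])), (262, array([193, 205]))]
gap col256 [ 21  18  20  17  11  14  10   7  10  17  15  13   9  10  18  19  12  22
  21  23  15  21  17   7  71 140 143 141 140 139 140 138 139 141 141 150]
scene 6 [175.20163488 261.23487738]
top 0 None
```

>>> apply_moves(rows=[{"hand": -0.48, "delta_pos": [0, 0, 0.2], "yaw": 0.04}, {"hand": -0.48, "delta_pos": [0, 0, 0.4], "yaw": 0.08}, {"hand": -0.48, "delta_pos": [0, 0, 0.5], "yaw": 0.12}, {"hand": -0.48, "delta_pos": [0, 0, 0.5], "yaw": 0.12}])

```text
clock: 15.77
position: [445.6, 59.0, 159.1]
ee_rot: [0.803, -0.597, 0.0, -0.0]
contact_force: [1.2, 1.4, -0.9]
gripper_width: 22.4
grasp_force: 10.4
```

```bash
python3 -c "
from mk import *
togo(445.5,60.5,161);mark()"
```

```text
t 15.77 pos [445.6  59.  159.1] toolx yaw -1.2786 F [ 1.2  1.4 -0.9] T [ 0.36  -0.108  0.336] w 22.4 J [ 0.5   0.19 -0.55  0.   -0.83 -0.2 ] tilt -1.0
delta tool [-1.4 -0.3 -1.9]
scene 7 [175.76195988 261.38927469]
top 0 None
```

>>> apply_moves(rows=[{"hand": -0.48, "delta_pos": [0, 0, 0.1], "yaw": 0.02}, {"hand": -0.48, "delta_pos": [0, 0, 0.1], "yaw": 0.04}, {"hand": -0.48, "delta_pos": [0, 0, 0.1], "yaw": 0.04}])

```text
clock: 16.12
position: [445.7, 59.1, 159.1]
ee_rot: [0.79, -0.613, 0.0, -0.0]
contact_force: [0.8, 0.9, 1.4]
gripper_width: 22.1
grasp_force: 21.2
```

```bash
python3 -c "
from mk import *
togo(445.5,60.5,161)"
```

```text
t 16.12 pos [445.7  59.1 159.1] toolx yaw -1.319 F [0.8 0.9 1.4] T [ 0.312 -0.1    0.701] w 22.1 J [ 0.5   0.19 -0.55  0.   -0.83 -0.24] tilt -1.0
delta tool [-1.4 -0.2 -1.9]
```

That's the hard stop: 0.7 N m, rising steeply within 0.04 rad. I'll ease off, open and lift straight up.

>>> apply_moves(rows=[{"hand": -0.48, "delta_pos": [0, 0, 0], "yaw": -0.06}, {"hand": -0.45, "delta_pos": [0, 0, 0], "yaw": -0.12}, {"hand": 0.2, "delta_pos": [0, 0, 0], "yaw": -0.12}, {"hand": 0.2, "delta_pos": [0, 0, 0], "yaw": -0.12}, {"hand": 0.2, "delta_pos": [0, 0, 0], "yaw": -0.12}, {"hand": 0.2, "delta_pos": [0, 0, 0], "yaw": -0.12}, {"hand": 0.2, "delta_pos": [0, 0, -15], "yaw": -0.12}, {"hand": 0.2, "delta_pos": [0, 0, -40], "yaw": -0.12}, {"hand": 0.2, "delta_pos": [0, 0, -70], "yaw": -0.12}, {"hand": 0.2, "delta_pos": [0, 0, -100], "yaw": -0.12}, {"hand": 0.2, "delta_pos": [0, 0, -130], "yaw": -0.12}, {"hand": 0.2, "delta_pos": [0, 0, -130], "yaw": -0.12}])

```text
clock: 17.12
position: [448.2, 59.6, 295.1]
ee_rot: [0.825, -0.564, 0.004, -0.005]
contact_force: [-0.1, 0.4, -0.3]
gripper_width: 51.1
grasp_force: 0.0
```

>>> apply_moves(rows=[{"hand": 0.2, "delta_pos": [0, 35, 0], "yaw": 0}, {"hand": 0.2, "delta_pos": [0, 70, 0], "yaw": 0}, {"hand": 0.2, "delta_pos": [0, 90, 0], "yaw": 0}, {"hand": 0.2, "delta_pos": [0, 90, 0], "yaw": 0}, {"hand": 0.2, "delta_pos": [0, 90, 0], "yaw": 0}])

```text
clock: 17.53
position: [360.9, 26.0, 289.1]
ee_rot: [0.825, -0.565, 0.0, -0.001]
contact_force: [0.5, -0.4, 0.5]
gripper_width: 51.0
grasp_force: 0.0
```

```bash
python3 -c "
from mk import *
togo(445.5,60.5,161);mark()
I={}
for c in('scene','top'): I[c]=imaging.get_image(c)
b=lambda x:np.clip(np.float32(x)*1.6,0,255).astype(np.uint8)
cv2.imwrite('pics/h.png',np.hstack([cv2.resize(b(I['scene']['pixels'][155:215,225:285,::-1]),(400,400),interpolation=2),cv2.resize(b(I['top']['pixels'][160:260,200:300,::-1]),(400,400),interpolation=2)]))
look('g2')
"
```

```text
t 17.53 pos [360.9  26.  289.1] toolx yaw -1.2002 F [ 0.5 -0.4  0.5] T [-0.    -0.011 -0.007] w 51.0 J [ 0.53 -0.12 -0.51  0.   -1.18 -0.16] tilt -1.0
delta tool [ -1.5 -91.1 128.2]
scene 10 [175.81022243 261.33380659]
top 0 None
gold rows per col [(250, array([194, 205])), (256, array([194, 206])), (262, array([194, 205]))]
gap col256 [ 11  19   9  33  30  33  35  31  18  22  21  15  16  18  19  15  21  18
  15  36  35  33  21  11  74 139 143 141 140 138 139 137 139 139 142 151]
```

View pics/h.png

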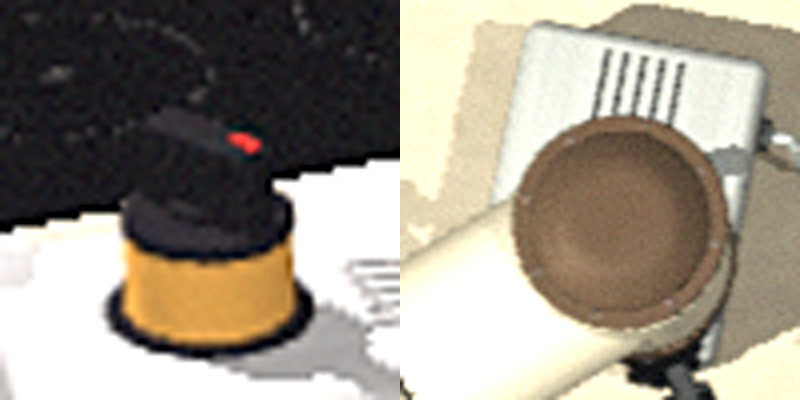

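The plug sits level and low. The red mark at scene (175.8,261.3) matches a bar top of about 160 mm, which means home (120+1+39), and it stayed put on release. Handing in.

```bash
python3 -c "
from bench import workorder
print(workorder.job_done())"
```

```text
the job is handed in; nothing more can be done
None
```

The plug was turned back until it dropped, screwed forward to its hard stop and let go. At the stop I read 0.70 N m at the wrist, right at the stated thread limit. I handed the job in at about 18 s, and no verdict came back.

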